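# Back the board holder off by one ratchet notch

## Robot

A 7-joint arm with a two-finger parallel gripper is mounted at the origin on a cart in front of the work surface, level with it; the furniture and walls round the work are solid. World frame = base frame: x ahead of the robot, y to its left, z up, the work surface at z = 0. Lengths are in m, angles in rad, forces in N, time in s.
With the tool pointing down it reaches from about 0.4 to 0.875 m from the base axis. Payload 6.5 kg.
Tool frame: the origin (TCP) lies at the very end of the fingers, on their centre line; the grasp point (between the pads) lies behind it (tcp_to_grasp is the z of the grasp point in the tool frame, in m); z points along the fingers, y is the line along which they close (so a half turn about z gives the same grasp; the last joint's range is limited). The gripper opens to 88 mm and grips with 3 to 60 N. Pads are 18 mm wide; open, the fingers measure 123 mm over their backs; the gripper's body (75 mm by 187 mm) begins 45 mm behind the grasp point.
Start: joints at [-1.179, 0.536, -0.004, 1.538, 0.003, 1.067, -0.071], TCP at [0.287, 0.583, 0.2] pointing down, gripper open.
Joint ranges: [-2.7, 2.7], [-0.37, 2.16], [-1.27, 1.26], [0.24, 2.4], [-1.31, 4.45], [0.19, 1.91], [-2.76, 2.76]. Speed limits (rad/s): [2.39, 2.39, 3.14, 3.14, 3.14, 3.14, 3.14].

## Interface

Orientations are given as [roll, pitch, yaw] about the fixed x, y, z axes, in that order (R = Rz(yaw) Ry(pitch) Rx(roll)).
In Python, from rig import * gives the robot as it stands.
- The arm moves only by the tool jog_arm, never from a script. Its argument "moves" is a list of rows, each an object with "grip": the opening, from 0 (shut) to 1 (fully open); "travel": the shift along the world's x, y, z in mm, a list of three; "turn": the turn about the world's z in degrees. A call has 1 to 20 rows; each row shifts and turns the commanded pose from where the row before left it; what a row does not reach is not made up. A row lasts 1/12 s, in which the tool goes at most 41.7 mm and 7.16 degrees, less where a joint would pass 70% of its speed; a pose out of reach is approached as far as the arm can. A call is refused whole if a number of a shift passes 41.7 or a number of a turn 7.16, either way. A call with a gripper value outside its range is refused whole. The fingers move at their own pace and stop on an object; the grip force is fixed at half the most. Time passes only in rows, so rows that do not move let the fingers close. It gives the time, the measured TCP pose, the force, the opening and the grip force at its end, in the units of the state.
- get_obs(): the state, without advancing time (a new reading comes with each control period).
- snapshot(name): name is "scene" or "side" or "wrist"; returns the picture (420x560x3 uint8, red, green, blue); there is no depth.
- camera_model(name): a dict with "intrinsics" (3x3 intrinsics, pixels), "camera_from_world" (4x4, takes a point from world to camera coordinates). Camera axes: x right, y down, z forward; pixel columns grow to the right and rows downward; lengths in m; the calibration is good to about 2 mm. A picture is of the moment at which its call begins: read the wrist's pose just before it. camera_model takes no time and is no camera call; for the wrist camera it gives the pose at the moment of the call.
- finish_job(): hands the job in; it is judged then, once.
The state is a dict: "t": time; "joint_positions": joint angles; "dq": joint speeds; "effort": joint torques, N m; "tool_pos": TCP position; "orientation": TCP orientation; "wrist_force": force on the tool from outside, world axes, zero at the start; "ft_torque": the same for the moment, N m; "width": finger opening in m; "finger_force": force on a finger pad.
Only numpy, scipy, OpenCV 4.12 (cv2) and the standard library are available. Lean on these libraries where they do the work, as an engineer would, in place of code of your own. Each camera call takes 0.05 s, during which the arm holds its last target. There are 200 camera calls.

## Task

The circuit board in the rotating holder has been wound one notch too far. With closed fingertips, gripping nothing, tip the pawl's lever to the left until the pawl is clear of the ratchet wheel and stays back by itself, push the wheel backward by one tooth and no more (by one of its pegs; its top goes left, towards the pawl), then tip the lever back so that the pawl drops fully into the tooth gap and the wheel is locked there. Push gently, and leave the tools lying round the holder as they are.

Things in the scene. Friction and masses are not known exactly. Their poses are not given: they have to be found in the camera images.
- holder: Rotating board holder, a grey stand fixed to the bench. Origin: under the middle of the stand, at bench height; x to its back, y left, z up; its front (-x) faces the robot, yaw within 0.35 rad. Base 190 (x) by 165 mm (y -65 to +101), 16 high. Uprights 115 mm high carry an axle along x and the board cradle. Wheel and pawl hang free on the front; nothing is higher than the lever's bar
- wheel_axis (a point): Centre of the steel ratchet wheel, at (-78, 0, 100) mm in the holder's frame, same axes. Wheel 12 mm thick (holder x -84 to -72), 12 saw teeth, tips at radius 48, roots at 40.5 mm. Four round pegs, 10 mm thick, stand 28 mm out of its front (holder x -84 to -112) at radius 35, 90 degrees apart: push the wheel by one of them. It turns stiffly (2 N at a peg) and stays where it is left
- peg (a point): Middle of the topmost of the four pegs, 14 mm in front of the wheel's front face. Seen from the front it stands 15 degrees right of straight above the axle when joint wheel is 0, and 15 degrees left of it when the wheel is one tooth (30 degrees) back
- peg_left (a point): Middle of the next peg round, at the wheel's left, a quarter turn backward from the topmost one
- peg_low (a point): Middle of the lowest peg, opposite the topmost one
- peg_right (a point): Middle of the peg at the wheel's right, opposite the left one
- wheel (a joint): Turn of wheel, cradle and board, rad; grows backward (anticlockwise seen from the robot, top to the left). About 0.02: tight on the pawl; starts at -0.12 to -0.02 (play). One tooth back it is tight on the pawl at 0.54. From 0.3 to 0.5 the dropped pawl falls into that same gap; from 0.53 to 0.8 it lands on a crest. The pawl in a gap blocks backward turning; turned forward, the teeth slip under it
- pawl_pivot (a point): Pivot of the steel pawl, at (-78, 69, 80) mm in the holder's frame, left of the wheel. The pawl stands up from it in the wheel's plane: its nose, 48 mm up and to the right, lies in a tooth gap at the wheel's left flank, and its finger lever rises 92 mm beside the wheel
- pawl_bar (a point): Middle of the dark round cross bar, 12 mm thick, 24 mm long along the holder's x, at the top of the pawl's lever, 93 mm from the pivot. In the holder's frame about (-78, 53, 172) mm with the pawl down, (-78, 113, 162) mm thrown back. Push the lever here, from the wheel's side or from the left. The lever below it is 7 to 15 mm wide; the wheel's top is at 148 mm
- pawl (a joint): Swing of the pawl, rad; grows as its lever goes left and the nose leaves the wheel. In a tooth gap it reads 0.01 with the wheel tight on it, up to 0.1 with 0.3 rad of play (nose on the ramp); 0.66: back on its stop pin. Held only by its weight (about 70 g): below 0.2 it falls towards the wheel, above 0.4 it falls back onto the stop and stays
- torque_driver: Bystander: black and white torque screwdriver, 21x155x20 mm, lying in front of the holder; origin under its middle
- flush_cutter: Bystander: small side cutters with red grips, 45x119x15 mm, lying left of the holder; origin under its middle
- loupe: Bystander: black eye loupe, 35 mm wide, 30 mm high, standing right of and in front of the holder; origin under its middle
- tweezers: Bystander: black tweezers, 11x122x9 mm, lying in front of the holder on the left; origin under their middle

How it is judged:
By the outcome, as a careful person would: the job done as asked, in the order asked, and still so for the second after the job is handed in, with the robot touching nothing.
It also fails if it takes over 51 s, if anything falls off the work surface, if the arm or the gripper's body presses on something with over 40 N, if the wrist force passes 120 N, or if a joint passes its speed limit or range.

## Working session

There is one attempt and no reset: what is moved stays moved. The work goes in short steps, Python scripts to look and compute and a tool call to move; the robot and the scene stay as the last step left them, time stands still between calls to the robot, and variables do not carry over. Pictures are saved under pics/ and viewed, at most 10 in all, crops included, and the job is handed in when it is done.

Besides the shell and the picture viewer there is one more tool, called after "Emit:" in YAML: its name, and indented under it one key for each argument. jog_arm: Moves the arm, as the interface text tells. Its arguments: {"type":"object","properties":{"moves":{"type":"array","items":{"type":"object","properties":{"grip":{"type":"number"},"travel":{"type":"array","items":{"type":"number"}},"turn":{"type":"number"}}}}},"required":["moves"]}

```bash
mkdir -p pics; ls; python3 - <<'E'
from rig import *
import cv2
o=get_obs();print(o)
for n in("scene","side"):
    cv2.imwrite(f"pics/{n}0.png",snapshot(n)[:,:,::-1]);m=camera_model(n);print(n,m)
E
```

```text
pics
{'t': 0.0, 'joint_positions': array([-1.17922234,  0.53719447, -0.00443197,  1.53881455,  0.00260656,
        1.06727952, -0.07118267]), 'dq': array([ 0.00027334,  0.00041462,  0.00080265, -0.00199984,  0.00080434,
       -0.00203423,  0.0020201 ]), 'effort': array([-6.10914085e-04, -5.70975959e+01,  9.90493074e-01, -2.51605117e+01,
       -5.62971749e-02,  1.77403365e-02,  1.54754257e-04]), 'tool_pos': array([0.28700548, 0.58248071, 0.19944368]), 'orientation': array([-3.13990771e+00,  1.33152778e-04,  2.68390537e+00]), 'wrist_force': array([-0.65272395, -0.30483316,  0.04646874]), 'ft_torque': array([-0.01715134,  0.01429495,  0.06263555]), 'finger_force': 0.0, 'width': 0.08830189791191853}
scene {'intrinsics': array([[516.59230331,   0.        , 281.64513936],
       [  0.        , 516.59230331, 214.18088856],
       [  0.        ,   0.        ,   1.        ]]), 'camera_from_world': array([[ 0.7012235 , -0.71280627, -0.0138863 , -0.31570695],
       [-0.58712128, -0.56631239, -0.57842793,  0.42644579],
       [ 0.40444307,  0.4137602 , -0.81561529,  1.10871239],
       [ 0.        ,  0.        ,  0.        ,  1.        ]])}
side {'intrinsics': array([[429.49255748,   0.        , 278.91807053],
       [  0.        , 429.49255748, 208.61060301],
       [  0.        ,   0.        ,   1.        ]]), 'camera_from_world': array([[-0.06737651,  0.99754881,  0.01888869, -0.07428282],
       [ 0.67717722,  0.05962496, -0.73340022, -0.24867753],
       [-0.73272875, -0.03662295, -0.67953465,  1.38548208],
       [ 0.        ,  0.        ,  0.        ,  1.        ]])}
```

View pics/scene0.png

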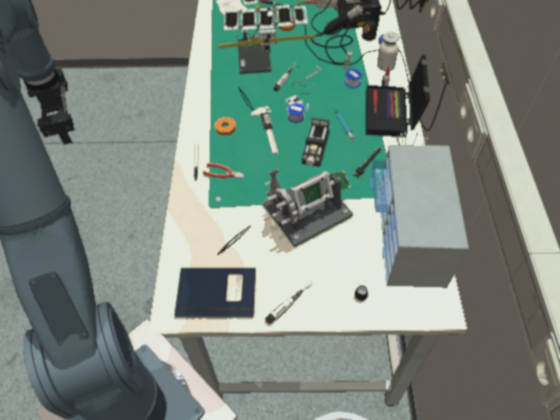

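View pics/side0.png

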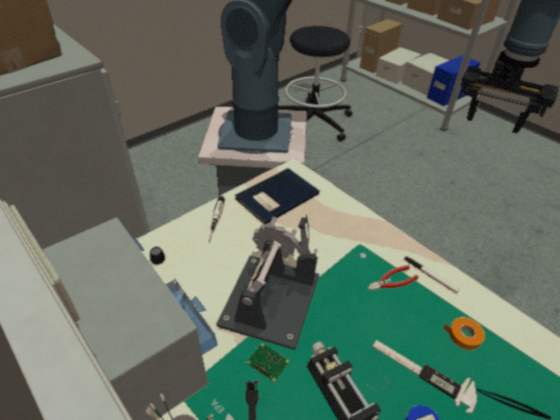

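The scene view shows the holder at about (305,210) with the lever bar near (272,176). In the side view the holder is at about (270,280) and the lever top near (304,222). I'll enlarge both.

```bash
python3 - <<'E'
import cv2
a=cv2.imread("pics/scene0.png")[155:255,250:365];b=cv2.imread("pics/side0.png")[205:350,205:335]
cv2.imwrite("pics/sc.png",cv2.resize(a,None,fx=6,fy=6,interpolation=cv2.INTER_CUBIC)[:600,:800])
cv2.imwrite("pics/sd.png",cv2.resize(b,None,fx=4,fy=4,interpolation=cv2.INTER_CUBIC))
E
```

```text
(no output)
```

View pics/sc.png

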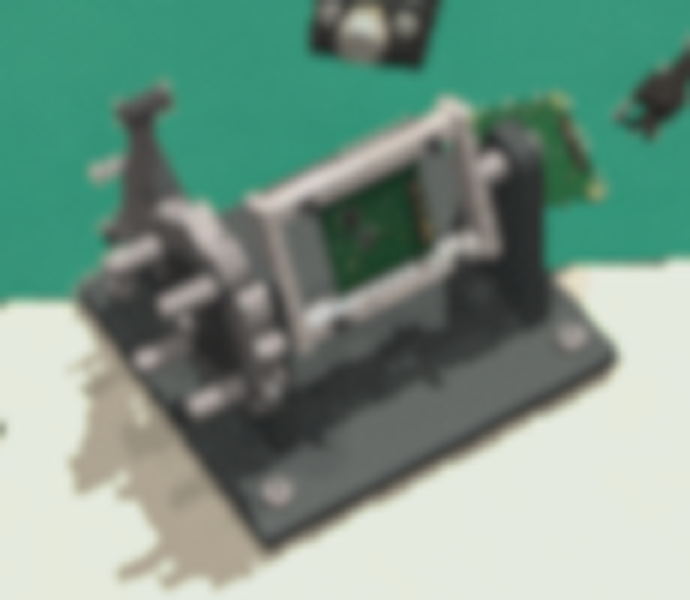

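View pics/sd.png

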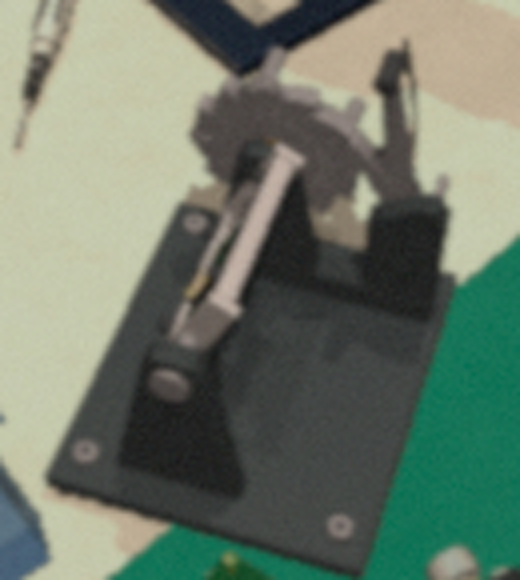

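The scene crop shows base corners FL (80,293), FR (268,545) and BR (615,352), with the bar at (146,100). The side crop shows BR (50,482), BL (360,570), FL (455,280) and FR (180,208), with the bar at (395,62).

```bash
cat > h.py <<'E'
from rig import *
import numpy as np, cv2
from scipy.optimize import least_squares
def ray(m,p):
    K,T=m["intrinsics"],m["camera_from_world"];R,t=T[:3,:3],T[:3,3]
    d=R.T@np.linalg.solve(K,[p[0],p[1],1]);return -R.T@t,d/np.linalg.norm(d)
def onz(m,p,z):
    c,d=ray(m,p);return c+d*(z-c[2])/d[2]
def tri(rs):
    A=sum(np.eye(3)-np.outer(d,d) for c,d in rs);b=sum((np.eye(3)-np.outer(d,d))@c for c,d in rs);return np.linalg.solve(A,b)
def proj(m,P):
    K,T=m["intrinsics"],m["camera_from_world"];q=K@(T[:3,:3]@np.asarray(P)+T[:3,3]);return q[:2]/q[2]
def H2W(h,p):
    c,s=np.cos(h[2]),np.sin(h[2]);return np.array([h[0]+c*p[0]-s*p[1],h[1]+s*p[0]+c*p[1],p[2]])
E
python3 - <<'E'
from h import *
S,D=camera_model("scene"),camera_model("side")
s=lambda x,y:(250+x/6,155+y/6); d=lambda x,y:(205+x/4,205+y/4)
loc=dict(FL=(-.095,.101),FR=(-.095,-.065),BR=(.095,-.065),BL=(.095,.101))
pts=[("FL",onz(S,s(80,293),.016)),("FR",onz(S,s(268,543),.016)),("BR",onz(S,s(615,350),.016)),
("BR",onz(D,d(50,480),.016)),("BL",onz(D,d(360,568),.016)),("FL",onz(D,d(455,280),.016)),("FR",onz(D,d(182,206),.016))]
f=lambda h:np.concatenate([(H2W(h,(*loc[k],0))-p)[:2] for k,p in pts])
r=least_squares(f,[.6,0,0]);h=r.x;print(h,(r.fun.reshape(-1,2)*1e3).round(1).tolist())
print("bar tri",tri([ray(S,s(146,98)),ray(D,d(396,62))]),"model",H2W(h,(-.078,.053,.172)))
for n,a in(("top",15),("left",105),("low",195),("right",285)):
    a=np.radians(a-30);P=H2W(h,(-.098,.035*np.sin(a),.1+.035*np.cos(a)));print(n,P.round(4),((proj(S,P)-[250,155])*6).round(),((proj(D,P)-205)*4).round())
print("fwd",np.cos(h[2]),np.sin(h[2]),"base dist",np.hypot(*h[:2]))
for n,p in(("driver",(288,302)),("tweez",(236,239)),("loupe",(361,292))):print(n,onz(S,p,.01))
E
```

```text
[ 0.64494061  0.08095547 -0.23251056] [[1.8, 9.7], [0.7, 1.7], [4.6, -0.7], [-0.2, -6.0], [2.7, 1.5], [-5.9, 0.2], [-3.7, -6.4]]
bar tri [0.58238527 0.15591199 0.17787874] model [0.58125184 0.15050214 0.172     ]
top [0.5475 0.0947 0.1338] [187. 291.] [268.  72.]
left [0.5574 0.1364 0.1091] [134. 257.] [346. 123.]
low [0.5517 0.1124 0.0662] [167. 357.] [299. 168.]
right [0.5418 0.0706 0.0909] [220. 393.] [224. 118.]
fwd 0.9730909754471734 -0.23042125228213806 base dist 0.6500016783433301
driver [ 0.41283756 -0.05843029  0.01      ]
tweez [0.44747952 0.1643948  0.01      ]
loupe [ 0.55554899 -0.16726082  0.01      ]
```

Emit:
jog_arm:
  moves:
    - {"grip": 0, "travel": [0, 0, 30], "turn": 3}
    - {"grip": 0, "travel": [10, -16, 30], "turn": 3}
    - {"grip": 0, "travel": [18, -29, 0], "turn": 3}
    - {"grip": 0, "travel": [20, -32, 0], "turn": 3}
    - {"grip": 0, "travel": [20, -32, 0], "turn": 0.9}
    - {"grip": 0, "travel": [20, -32, 0]}
    - {"grip": 0, "travel": [20, -32, 0]}
    - {"grip": 0, "travel": [20, -32, 0]}
    - {"grip": 0, "travel": [20, -32, 0]}
    - {"grip": 0, "travel": [20, -32, 0]}
    - {"grip": 0, "travel": [20, -32, 0]}
    - {"grip": 0, "travel": [20, -32, 0]}
    - {"grip": 0, "travel": [20, -32, 0]}
    - {"grip": 0, "travel": [20, -32, 0]}
    - {"grip": 0, "travel": [18, -29, 0]}
    - {"grip": 0, "travel": [10, -16, 0]}
    - {"grip": 0}
    - {"grip": 0}

```text
invalid input
```

Emit:
jog_arm:
  moves:
    - {"grip": 0, "travel": [0, 0, 30], "turn": 3}
    - {"grip": 0, "travel": [10, -16, 30], "turn": 3}
    - {"grip": 0, "travel": [18, -29, 0], "turn": 3}
    - {"grip": 0, "travel": [20, -32, 0], "turn": 3}
    - {"grip": 0, "travel": [20, -32, 0], "turn": 0.9}
    - {"grip": 0, "travel": [20, -32, 0], "turn": 0}
    - {"grip": 0, "travel": [20, -32, 0], "turn": 0}
    - {"grip": 0, "travel": [20, -32, 0], "turn": 0}
    - {"grip": 0, "travel": [20, -32, 0], "turn": 0}
    - {"grip": 0, "travel": [20, -32, 0], "turn": 0}
    - {"grip": 0, "travel": [20, -32, 0], "turn": 0}
    - {"grip": 0, "travel": [20, -32, 0], "turn": 0}
    - {"grip": 0, "travel": [20, -32, 0], "turn": 0}
    - {"grip": 0, "travel": [20, -32, 0], "turn": 0}
    - {"grip": 0, "travel": [18, -29, 0], "turn": 0}
    - {"grip": 0, "travel": [10, -16, 0], "turn": 0}
    - {"grip": 0, "travel": [0, 0, 0], "turn": 0}
    - {"grip": 0, "travel": [0, 0, 0], "turn": 0}

```text
t: 1.6
tool_pos: [0.5632, 0.1401, 0.2598]
orientation: [-3.141, -0.001, 2.907]
wrist_force: [-0.4, -0.5, -0.0]
width: 0.0001
finger_force: 0.0
```

```bash
python3 - <<'E'
from h import *
m=camera_model("wrist");im=snapshot("wrist");cv2.imwrite("pics/w1.png",im[:,:,::-1])
np.savez("w1.npz",K=m["intrinsics"],T=m["camera_from_world"])
h=[.6449,.0810,-.2325]
for n,p in(("bar",(-.078,.053,.172)),("top",(-.112,-.011,.133)),("pegleft",(-.112,.033,.111)),("FL",(-.095,.101,.016)),("FR",(-.095,-.065,.016)),("wheeltop",(-.084,0,.148))):print(n,proj(m,H2W(h,p)).round())
import rig;o=get_obs();print([k for k in dir(rig) if 'tcp' in k.lower()])
E
```

```text
bar [297. 219.]
top [221. 168.]
pegleft [272. 164.]
FL [331. 167.]
FR [191. 168.]
wheeltop [232. 204.]
['tcp_to_grasp']
```

View pics/w1.png

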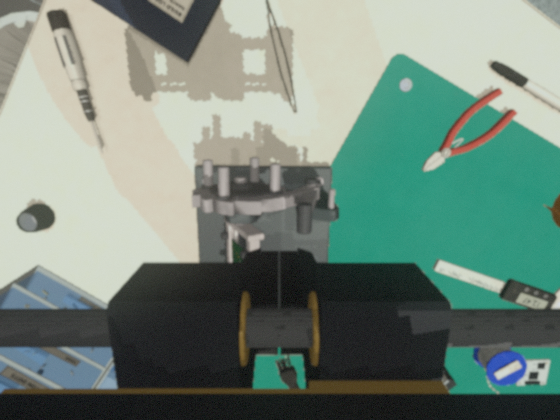

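The wrist view confirms the pose: base corners (331,166)/(195,166), top peg end (223,167), bar near (304,218), all within 2–7 px of prediction.

Emit:
jog_arm:
  moves:
    - {"grip": 0, "travel": [10, -23, 0], "turn": 0}
    - {"grip": 0, "travel": [0, 0, -20], "turn": 0}
    - {"grip": 0, "travel": [0, 0, -30], "turn": 0}
    - {"grip": 0, "travel": [0, 0, -30], "turn": 0}
    - {"grip": 0, "travel": [0, 0, -14], "turn": 0}
    - {"grip": 0, "travel": [0, 0, -7], "turn": 0}
    - {"grip": 0, "travel": [0, 0, 0], "turn": 0}
    - {"grip": 0, "travel": [0, 0, 0], "turn": 0}

```text
t: 2.32
tool_pos: [0.5733, 0.1194, 0.1599]
orientation: [3.141, 0.0, 2.911]
wrist_force: [-0.1, 0.4, -0.8]
width: 0.0001
finger_force: 0.0
```

Emit:
jog_arm:
  moves:
    - {"grip": 0, "travel": [0.7, 2.9, 0], "turn": 0}
    - {"grip": 0, "travel": [0.7, 2.9, 0], "turn": 0}
    - {"grip": 0, "travel": [0.7, 2.9, 0], "turn": 0}
    - {"grip": 0, "travel": [0.7, 2.9, 0], "turn": 0}
    - {"grip": 0, "travel": [0.7, 2.9, 0], "turn": 0}
    - {"grip": 0, "travel": [0.7, 2.9, 0], "turn": 0}
    - {"grip": 0, "travel": [0.7, 2.9, 0], "turn": 0}
    - {"grip": 0, "travel": [0.7, 2.9, 0], "turn": 0}
    - {"grip": 0, "travel": [0.7, 2.9, 0], "turn": 0}
    - {"grip": 0, "travel": [0.7, 2.9, 0], "turn": 0}

```text
t: 3.15
tool_pos: [0.5803, 0.1473, 0.1593]
orientation: [-3.142, -0.0, 2.909]
wrist_force: [-0.6, -0.1, -0.3]
width: 0.0003
finger_force: 0.0
```

Emit:
jog_arm:
  moves:
    - {"grip": 0, "travel": [0.7, 2.9, 0], "turn": 0}
    - {"grip": 0, "travel": [0.7, 2.9, 0], "turn": 0}
    - {"grip": 0, "travel": [0.7, 2.9, 0], "turn": 0}
    - {"grip": 0, "travel": [0.7, 2.9, 0], "turn": 0}
    - {"grip": 0, "travel": [0.7, 2.9, 0], "turn": 0}
    - {"grip": 0, "travel": [0.7, 2.9, 0], "turn": 0}
    - {"grip": 0, "travel": [0.7, 2.9, 0], "turn": 0}
    - {"grip": 0, "travel": [0.7, 2.9, 0], "turn": 0}
    - {"grip": 0, "travel": [0, 0, 0], "turn": 0}
    - {"grip": 0, "travel": [0, 0, 0], "turn": 0}

```text
t: 3.98
tool_pos: [0.5859, 0.1704, 0.1593]
orientation: [-3.142, 0.0, 2.909]
wrist_force: [-0.1, -0.0, -0.5]
width: 0.0002
finger_force: 0.0
```

Emit:
jog_arm:
  moves:
    - {"grip": 0, "travel": [0.6, 2.4, 0], "turn": 0}
    - {"grip": 0, "travel": [0.6, 2.4, 0], "turn": 0}
    - {"grip": 0, "travel": [0.6, 2.4, 0], "turn": 0}
    - {"grip": 0, "travel": [0.6, 2.4, 0], "turn": 0}
    - {"grip": 0, "travel": [0, 0, 0], "turn": 0}
    - {"grip": 0, "travel": [0, 0, 0], "turn": 0}

```text
t: 4.48
tool_pos: [0.5883, 0.1801, 0.1593]
orientation: [3.142, 0.0, 2.909]
wrist_force: [-0.5, -0.6, 0.1]
width: 0.0003
finger_force: 0.0
```

```bash
python3 - <<'E'
from h import *
im=np.hstack([cv2.resize(snapshot("scene")[150:250,240:340],(400,400),interpolation=2),cv2.resize(snapshot("side")[180:280,230:330],(400,400),interpolation=2)])
cv2.imwrite("pics/p1.png",im[:,:,::-1])
h=[.6449,.0810,-.2325]
for p in((-.078,.113,.162),(-.078,.053,.172)):
  P=H2W(h,p);print(((proj(camera_model("scene"),P)-[240,150])*4).round(),((proj(camera_model("side"),P)-[230,180])*4).round()+[400,0])
E
```

```text
[88. 43.] [796. 213.]
[137.  94.] [678. 171.]
```

View pics/p1.png

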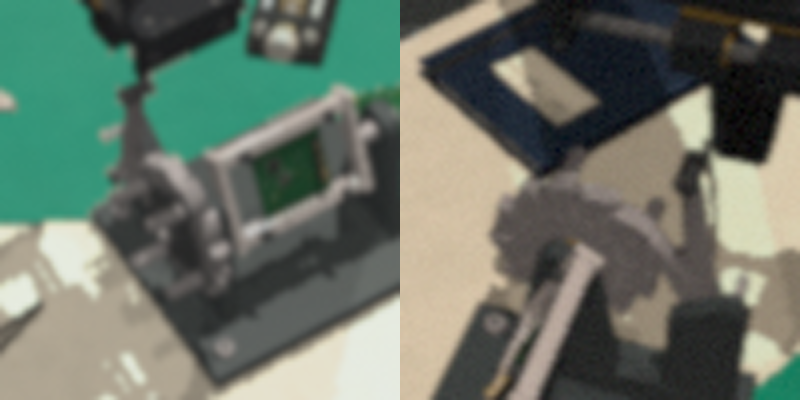

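The lever has not moved: the bar is still at scene-crop (137,92) and side-crop (693,170). I'll compare the projected TCP with where the finger appears.

```bash
python3 - <<'E'
from h import *
o=get_obs();P=o["tool_pos"];S,D=camera_model("scene"),camera_model("side");print(tcp_to_grasp,P)
print(((proj(S,P)-[240,150])*4).round(),((proj(D,P)-[230,180])*4).round()+[400,0])
s=lambda x,y:(240+x/4,150+y/4); d=lambda x,y:(230+(x-400)/4,180+y/4)
print("bar",tri([ray(S,s(135,92)),ray(D,d(693,168))]))
print("tip",tri([ray(S,s(147,78)),ray(D,d(742,156))]))
E
```

```text
-0.0187 [0.58826554 0.17973285 0.15931413]
[113.  76.] [736. 204.]
bar [0.58073834 0.15547428 0.17263758]
tip [0.58783407 0.16701438 0.18125099]
```

```bash
python3 - <<'E'
from h import *
S,D=camera_model("scene"),camera_model("side")
P=np.array([.287,.5825,.1994]);y=np.array([.44,.897,0])
for z in(0,.03,.064):
  for s in(-.06,.06):
    Q=P+y*s+[0,0,z];print(z,s,proj(D,Q).round(),proj(S,Q).round())
# dark-pixel map around tip now, side view
im=snapshot("side");g=im.max(2)
for r in range(200,236,2):print(r,' '.join("%3d"%v for v in g[r,296:330:2]))
E
```

```text
0 -0.06 [460. 131.] [ 73. 157.]
0 0.06 [513. 146.] [ 68. 124.]
0.03 -0.06 [464. 121.] [ 69. 148.]
0.03 0.06 [518. 135.] [ 64. 115.]
0.064 -0.06 [469. 108.] [ 64. 139.]
0.064 0.06 [524. 122.] [ 59. 105.]
200  48  55  59  50  29  33  22  12  16  15  21  20  23  21  25  16  21
202  47  55  45  54 112 137  40  15  20  19  14  14  19  20  18  26  27
204  30  43 113 182 209 178  56  14  16  14  12  12  19  19  24 122 151
206  78 166 208 218 218 184  59  16  21  12  12  15  16  19  38 172 214
208 154 209 221 218 220 186  59  14  16  18  16  15  21  18  71 192 217
210 152 188 219 219 218 202  70  23  22  11  14  20  19  21 105 208 218
212 152 156 194 218 220 208  76  25  25  13  14   6  16  24 145 212 217
214 150 150 183 218 215 176  63  23  14  15  13  17  20  59 183 218 215
216 152 151 158 200 200 114  48  24  13  11  16  19  21 102 203 216 215
218 149 149 131  76  76  76 127  66  35  25  18  16  32 144 212 215 218
220 148 147 100  40  31  66 176 197 187 160 121  79  98 189 215 218 216
222 148 138  67  48  53  95 173 220 218 216 218 203 204 214 218 217 217
224 149 116  55  52  92 176 159 216 218 219 221 217 217 216 215 216 216
226 148  95  46  46  85 183 145 212 219 218 219 219 217 216 215 215 216
228 148 136  70  45  76 163 143 213 217 218 218 217 216 216 216 217 216
230 124 145 108  71  84 165 165 214 219 219 217 218 217 215 215 215 216
232 124 147 115  78  81 144 169 210 216 217 217 218 217 217 216 216 216
234 142 150 117  79  82 129 167 212 219 218 218 216 217 216 217 217 216
```

```bash
python3 - <<'E'
from h import *
S,D=camera_model("scene"),camera_model("side")
a,b=cv2.imread("pics/scene0.png"),cv2.imread("pics/side0.png")
c,d=snapshot("scene")[:,:,::-1].copy(),snapshot("side")[:,:,::-1].copy()
P0=np.array([.287,.5825,.1994]);P1=get_obs()["tool_pos"];
def pan(im,m,P,x,y):
    k=4;o=cv2.resize(im[y:y+75,x:x+100],None,fx=k,fy=k,interpolation=2)
    for z,col in((0,(0,0,255)),(.03,(0,255,255)),(.064,(255,0,255))):
        q=((proj(m,P+[0,0,z])-[x,y])*k).round().astype(int);cv2.circle(o,tuple(int(v) for v in q),3,col,-1)
    return o
im=np.vstack([np.hstack([pan(a,S,P0,20,85),pan(b,D,P0,440,80)]),np.hstack([pan(c,S,P1,235,125),pan(d,D,P1,265,165)])])
cv2.imwrite("pics/q.png",im)
E
```

```text
(no output)
```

View pics/q.png

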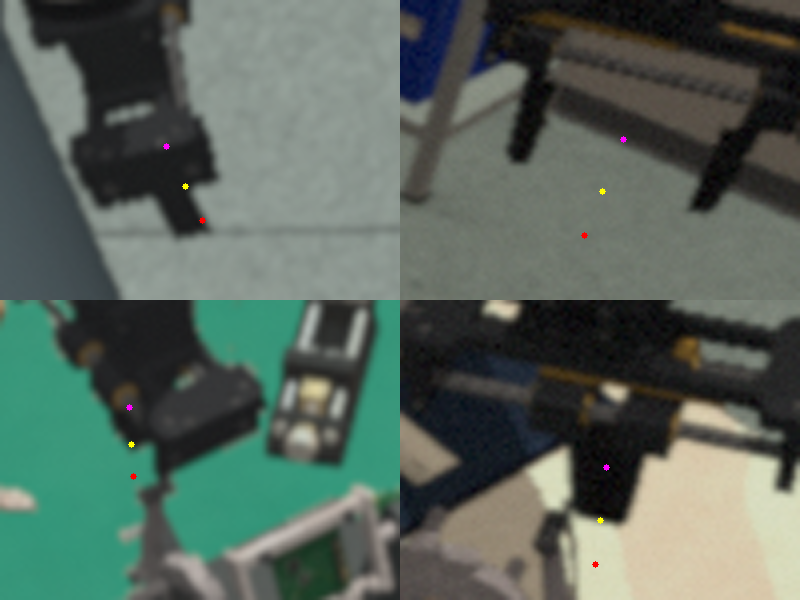

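The predicted TCP (red) lies well below the visible fingertip, which sits about where TCP+30 mm (yellow) projects, in both views and both poses. So the real fingertip is about 30 mm above the reported TCP, and the fingers passed over the bar. I'll go back right of the bar and work about 29 mm lower.

Emit:
jog_arm:
  moves:
    - {"grip": 0, "travel": [-1, -4, 5], "turn": 0}
    - {"grip": 0, "travel": [-3, -12, 0], "turn": 0}
    - {"grip": 0, "travel": [-4, -16, 0], "turn": 0}
    - {"grip": 0, "travel": [-4, -16, 0], "turn": 0}
    - {"grip": 0, "travel": [-3, -14, 0], "turn": 0}
    - {"grip": 0, "travel": [0, -2, 0], "turn": 0}
    - {"grip": 0, "travel": [0, 0, -8], "turn": 0}
    - {"grip": 0, "travel": [0, 0, -8], "turn": 0}
    - {"grip": 0, "travel": [0, 0, -6], "turn": 0}
    - {"grip": 0, "travel": [0, 0, -5], "turn": 0}
    - {"grip": 0, "travel": [0, 0, -3], "turn": 0}
    - {"grip": 0, "travel": [0, 0, 0], "turn": 0}
    - {"grip": 0, "travel": [0, 0, 0], "turn": 0}

```text
t: 5.82
tool_pos: [0.5732, 0.1162, 0.134]
orientation: [-3.141, -0.0, 2.91]
wrist_force: [-0.6, 0.3, 0.4]
width: 0.0003
finger_force: 0.0
```

```bash
python3 - <<'E'
from h import *
P1=get_obs()["tool_pos"];D=camera_model("side");S=camera_model("scene")
def pan(n,m,P,x,y):
    im=snapshot(n)[:,:,::-1];k=5;o=cv2.resize(im[y:y+100,x:x+80],None,fx=k,fy=k,interpolation=2)
    for z,col in((0,(0,0,255)),(.03,(0,255,255))):
        q=((proj(m,P+[0,0,z])-[x,y])*k).round().astype(int);cv2.circle(o,tuple(int(v) for v in q),3,col,-1)
    return o
cv2.imwrite("pics/q2.png",np.hstack([pan("scene",S,P1,250,130),pan("side",D,P1,250,170)]))
h=[.6449,.0810,-.2325]
print(P1)
E
```

```text
[0.57321251 0.11618503 0.13403729]
```

View pics/q2.png

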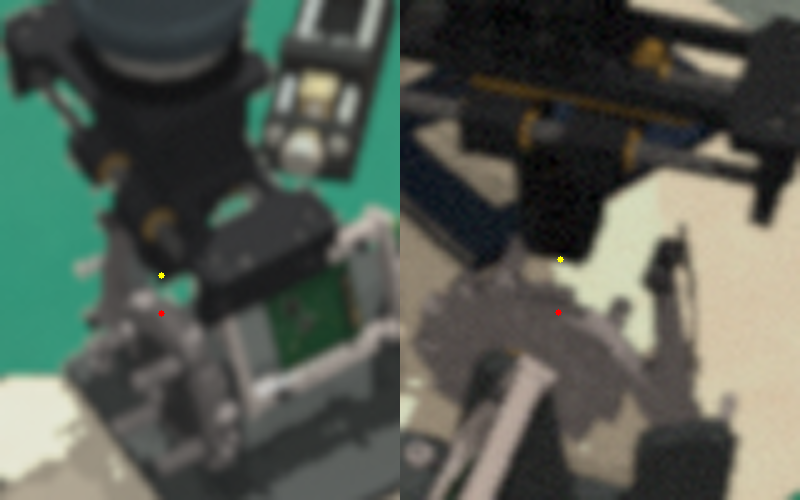

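The side view confirms it: fingertip bottom at about (560,258), just above the wheel and right of the lever, while the reported TCP would be inside the wheel. The offset is 30–35 mm, so I'll lower 10 mm more and push.

Emit:
jog_arm:
  moves:
    - {"grip": 0, "travel": [0, 0, -4], "turn": 0}
    - {"grip": 0, "travel": [0, 0, -4], "turn": 0}
    - {"grip": 0, "travel": [0, 0, -2], "turn": 0}
    - {"grip": 0, "travel": [0, 0, 0], "turn": 0}

```text
t: 6.25
tool_pos: [0.5728, 0.1158, 0.1236]
orientation: [-3.141, -0.001, 2.909]
wrist_force: [0.2, 1.0, -0.7]
width: 0.0001
finger_force: 0.0
```

Emit:
jog_arm:
  moves:
    - {"grip": 0, "travel": [0.7, 2.9, 0], "turn": 0}
    - {"grip": 0, "travel": [0.7, 2.9, 0], "turn": 0}
    - {"grip": 0, "travel": [0.7, 2.9, 0], "turn": 0}
    - {"grip": 0, "travel": [0.7, 2.9, 0], "turn": 0}
    - {"grip": 0, "travel": [0.7, 2.9, 0], "turn": 0}
    - {"grip": 0, "travel": [0.7, 2.9, 0], "turn": 0}
    - {"grip": 0, "travel": [0.7, 2.9, 0], "turn": 0}
    - {"grip": 0, "travel": [0.7, 2.9, 0], "turn": 0}

```text
t: 6.92
tool_pos: [0.5789, 0.1394, 0.1243]
orientation: [-3.142, 0.0, 2.909]
wrist_force: [0.5, -0.2, 0.3]
width: 0.0005
finger_force: 0.0
```

```bash
cat >> h.py <<'E'
def show(f):
    h=[.6449,.0810,-.2325];g=snapshot("side").max(2);o=get_obs();P=o["tool_pos"];d=P-[h[0],h[1],0];c,s=np.cos(h[2]),np.sin(h[2])
    print("local mm",(1e3*np.array([c*d[0]+s*d[1],-s*d[0]+c*d[1],d[2]])).round(1),o["wrist_force"].round(1))
    # dark columns of the lever/bar along side-view rows
    for r in f:print(r,' '.join("%3d"%v for v in g[r,286:340:2]))
E
python3 - <<'E'
from h import *
show(range(204,240,4))
E
```

```text
local mm [-77.7  42.4 124.3] [0.2 1.1 1. ]
204  42  62  55  60  54  36  34  32  36  33  32  76 118 198 210 213 216 214 214 212 198  98  30  30  44  47  45
208  20  22  22  14  17  24  28  15  25  24  24  76  78  71  73  71  80  93 113 140 156 173 152 122  67  26  24
212  14  19  19  15  21  19  26  16  22  28  43 168 215 213 214 211 203 190 170 128  99  71  50  46  28  24  24
216  38   9  16  12  16  15  14  18  93 191 132 205 218 212 217 212 217 214 214 213 216 215 214 180  59  27 132
220  51  19  15  17  16  22  13  17  28  26  38 140 212 217 216 212 216 216 215 216 214 215 215 156  43  75 194
224  64  15  15  14  11  11  19  18  30  38  38 145 212 215 216 214 214 215 214 213 216 216 215 213 214 212 216
228 142 133 126 118  58  51  94 140  77  45  60 128 210 217 215 216 214 213 214 214 214 215 215 213 215 215 214
232  80  95 116  91  89 173 216 208 113  78  92 132 208 217 216 214 216 213 216 213 216 215 214 214 217 213 213
236  82  92  89  84 135 210 218 209 120  79  88 118 208 216 215 216 216 215 216 214 216 215 216 216 214 215 213
```

Emit:
jog_arm:
  moves:
    - {"grip": 0, "travel": [0, 0, -3], "turn": 0}
    - {"grip": 0, "travel": [0, 0, -2], "turn": 0}
    - {"grip": 0, "travel": [0.7, 2.9, 0], "turn": 0}
    - {"grip": 0, "travel": [0.7, 2.9, 0], "turn": 0}
    - {"grip": 0, "travel": [0.7, 2.9, 0], "turn": 0}
    - {"grip": 0, "travel": [0.7, 2.9, 0], "turn": 0}
    - {"grip": 0, "travel": [0.7, 2.9, 0], "turn": 0}
    - {"grip": 0, "travel": [0.7, 2.9, 0], "turn": 0}
    - {"grip": 0, "travel": [0.7, 2.9, 0], "turn": 0}
    - {"grip": 0, "travel": [0.7, 2.9, 0], "turn": 0}

```text
t: 7.8
tool_pos: [0.5845, 0.1627, 0.1193]
orientation: [3.142, 0.0, 2.909]
wrist_force: [0.5, 0.3, -0.7]
width: 0.0007
finger_force: 0.0
```

```bash
python3 - <<'E'
from h import *
show(range(208,240,4))
E
```

```text
local mm [-77.7  66.4 119.3] [-1.3  0.3  0. ]
208  29  24  18  28  25  20  35  72  66  69  74  44  39  35  32  33  36  41  97 189 214 216 211 206 209 207 192
212  60  81  73  48  29  27  18  17   9  13  21  22  22  26  26  25  28  59  89  70  79  92 104 130 154 189 200
216 151 149 146 147 151 125  30  13  15  22  12  23  20  28  28  24  21 100 204 215 208 193 176 144 115  93  57
220 147 149 151 149 148 114  30  15  18  13  13  22  19  17  90 173 177 201 217 218 218 216 216 218 216 215 215
224 148 150 149 149 153 127  44  20  16  11  17  20  21  21  27  32  36 147 214 218 218 217 216 218 217 217 216
228 148 151 151 148 141 142  53  22  16  23  10  16  18  27  33  40 102 204 217 216 218 217 216 217 215 218 217
232  89 102 119  91  86 127 138 108 109  79  46  25  64  92  51 120 206 214 217 218 218 214 218 217 217 218 215
236  80  75  82 123 130 151 148 131 196 168 210 165 126  62  95 197 216 215 218 217 218 218 216 217 216 218 214
```

The lever moves with the finger. I'll push further.

Emit:
jog_arm:
  moves:
    - {"grip": 0, "travel": [0.7, 2.9, 0], "turn": 0}
    - {"grip": 0, "travel": [0.7, 2.9, 0], "turn": 0}
    - {"grip": 0, "travel": [0.7, 2.9, 0], "turn": 0}
    - {"grip": 0, "travel": [0.7, 2.9, 0], "turn": 0}
    - {"grip": 0, "travel": [0.5, 1.9, 0], "turn": 0}
    - {"grip": 0, "travel": [0, 0, 0], "turn": 0}
    - {"grip": 0, "travel": [0, 0, 0], "turn": 0}
    - {"grip": 0, "travel": [0, 0, 0], "turn": 0}

```text
t: 8.52
tool_pos: [0.5878, 0.1755, 0.1193]
orientation: [-3.141, 0.0, 2.909]
wrist_force: [0.6, -0.7, 0.9]
width: 0.0003
finger_force: 0.0
```

```bash
python3 - <<'E'
from h import *
show(range(208,244,4))
P=H2W([.6449,.0810,-.2325],(-.078,.113,.162));print("bar thrown at",proj(camera_model("side"),P))
E
```

```text
local mm [-77.4  78.8 119.3] [-0.2  0.1  0.2]
208  38  30  23  34  32  22  29  30  32  35  64 106  78 109 137  90  40  34  35  33  33  24  84 191 195 175 138
212  62 116 143 141  65  26  20  17  24  25  38  32  25  32  37  24  27  28  34  33  34  89 102 139 163 188 204
216 149 150 150 150 150 151 151 176 184  68  18  20   7  17  20  24  25  22  22  23  29 117 166 130 102  81  71
220 147 151 151 150 150 151 151 152 182  85  17  14  16  15   6  22  14  28 122 125 118 205 216 219 218 217 216
224 148 151 146 152 155 151 150 151 144  70  22  21  13  16  18  12  12  97 209 218 217 217 217 216 218 217 216
228 147 146 149 148 143 147 148 146 144  73  19   6  13  24  18  16  43 172 218 218 216 175  92 106 188 217 216
232 108  91 118  92  86 124 149 147 147 103  33  25  23  11  17  20 131 210 217 215 181  71  30  69 189 218 218
236  77  79  87  83 119 150 151 148 147 106 150 160 208 209 186 195 215 214 169  92  51  45  51 148 214 216 216
240  86  90  81  80 104 146 152 155 148 101  84 106 211 219 220 205 139  79  79  75 130 189 201 215 218 218 218
bar thrown at [329.06072948 233.35186902]
```

The pawl is thrown back: bar at about (330,232), against (329,233) predicted for the stop, and clear of the finger. Next I'll calibrate the tip height and plan the peg approach.

```bash
python3 - <<'E'
from h import *
h=[.6449,.0810,-.2325];D=camera_model("side");P=get_obs()["tool_pos"]
for dx in(0,.009):
  for z in(.02,.025,.03,.035,.04):
    print(dx,z,proj(D,H2W(h,(-.0774+dx,.0788,P[2]+z))).round(1))
t=H2W(h,(-.104,-.043,P[2]));print("to peg start",(t-P)*1e3)
E
```

```text
0 0.02 [311.  237.6]
0 0.025 [311.2 235.9]
0 0.03 [311.4 234.1]
0 0.035 [311.6 232.3]
0 0.04 [311.7 230.6]
0.009 0.02 [309.9 240.8]
0.009 0.025 [310.1 239. ]
0.009 0.03 [310.3 237.3]
0.009 0.035 [310.4 235.5]
0.009 0.04 [310.6 233.7]
to peg start [ -53.98795738 -112.37349356    0.        ]
```

Emit:
jog_arm:
  moves:
    - {"grip": 0, "travel": [0, -3, 10], "turn": 0}
    - {"grip": 0, "travel": [0, 0, 25], "turn": 0}
    - {"grip": 0, "travel": [-9, -18, 0], "turn": 0}
    - {"grip": 0, "travel": [-15, -30, 0], "turn": 0}
    - {"grip": 0, "travel": [-15, -30, 0], "turn": 0}
    - {"grip": 0, "travel": [-10, -20, 0], "turn": 0}
    - {"grip": 0, "travel": [-5, -11, 0], "turn": 0}
    - {"grip": 0, "travel": [0, 0, 0], "turn": 0}
    - {"grip": 0, "travel": [0, 0, -15], "turn": 0}
    - {"grip": 0, "travel": [0, 0, -20], "turn": 0}
    - {"grip": 0, "travel": [0, 0, -15], "turn": 0}
    - {"grip": 0, "travel": [0, 0, -8], "turn": 0}
    - {"grip": 0, "travel": [0, 0, -6], "turn": 0}
    - {"grip": 0, "travel": [0, 0, 0], "turn": 0}
    - {"grip": 0, "travel": [0, 0, 0], "turn": 0}

```text
t: 9.82
tool_pos: [0.5343, 0.0644, 0.0906]
orientation: [3.141, 0.0, 2.91]
wrist_force: [0.5, 0.5, 0.4]
width: 0.0006
finger_force: 0.0
```

```bash
python3 - <<'E'
from h import *
P1=get_obs()["tool_pos"]
def pan(n,x,y):
    im=snapshot(n)[:,:,::-1];return cv2.resize(im[y:y+100,x:x+80],None,fx=5,fy=5,interpolation=2)
cv2.imwrite("pics/q3.png",np.hstack([pan("scene",250,140),pan("side",250,170)]));show([])
E
```

```text
local mm [-103.5  -42.    91.1] [0.3 0.3 0. ]
```

View pics/q3.png

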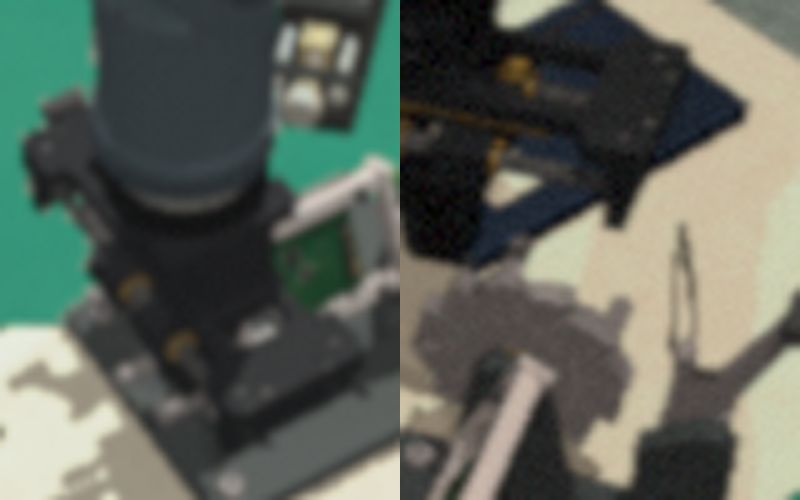

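The side view shows the pawl well back at right (crop (740,380)), the top peg at (517,247) and the finger to its left (edge at about 475). I'll lower slightly and approach the peg in small steps.

Emit:
jog_arm:
  moves:
    - {"grip": 0, "travel": [0, 0, -4], "turn": 0}
    - {"grip": 0, "travel": [0.5, 1.9, 0], "turn": 0}
    - {"grip": 0, "travel": [0.5, 1.9, 0], "turn": 0}
    - {"grip": 0, "travel": [0, 0, 0], "turn": 0}

```text
t: 10.3
tool_pos: [0.5349, 0.0682, 0.0864]
orientation: [3.141, 0.0, 2.91]
wrist_force: [-0.7, 0.1, 0.1]
width: 0.0009
finger_force: 0.0
```

Emit:
jog_arm:
  moves:
    - {"grip": 0, "travel": [0.2, 1, 0], "turn": 0}
    - {"grip": 0, "travel": [0.2, 1, 0], "turn": 0}
    - {"grip": 0, "travel": [0, 0, 0], "turn": 0}

```text
t: 10.55
tool_pos: [0.5353, 0.0699, 0.0864]
orientation: [3.141, 0.0, 2.909]
wrist_force: [0.8, -0.2, 0.3]
width: 0.0004
finger_force: 0.0
```

Emit:
jog_arm:
  moves:
    - {"grip": 0, "travel": [0.2, 1, 0], "turn": 0}
    - {"grip": 0, "travel": [0.2, 1, 0], "turn": 0}
    - {"grip": 0, "travel": [0, 0, 0], "turn": 0}

```text
t: 10.8
tool_pos: [0.5356, 0.0718, 0.0863]
orientation: [3.141, 0.0, 2.909]
wrist_force: [-0.9, 0.4, -0.1]
width: 0.0003
finger_force: 0.0
```

Emit:
jog_arm:
  moves:
    - {"grip": 0, "travel": [0.2, 1, 0], "turn": 0}
    - {"grip": 0, "travel": [0.2, 1, 0], "turn": 0}
    - {"grip": 0, "travel": [0, 0, 0], "turn": 0}

```text
t: 11.05
tool_pos: [0.536, 0.0739, 0.0863]
orientation: [3.141, 0.0, 2.909]
wrist_force: [0.2, 0.4, 0.3]
width: 0.0003
finger_force: 0.0
```

Emit:
jog_arm:
  moves:
    - {"grip": 0, "travel": [0.2, 1, 0], "turn": 0}
    - {"grip": 0, "travel": [0.2, 1, 0], "turn": 0}
    - {"grip": 0, "travel": [0, 0, 0], "turn": 0}

```text
t: 11.3
tool_pos: [0.5364, 0.0758, 0.0863]
orientation: [3.141, 0.0, 2.909]
wrist_force: [-0.5, 0.2, -0.9]
width: 0.0007
finger_force: 0.0
```

Emit:
jog_arm:
  moves:
    - {"grip": 0, "travel": [0.2, 1, 0], "turn": 0}
    - {"grip": 0, "travel": [0.2, 1, 0], "turn": 0}
    - {"grip": 0, "travel": [0, 0, 0], "turn": 0}

```text
t: 11.55
tool_pos: [0.5368, 0.0773, 0.0864]
orientation: [-3.141, -0.0, 2.909]
wrist_force: [-0.7, -1.0, 0.3]
width: 0.0002
finger_force: 0.5
```

```bash
python3 - <<'E'
from h import *
show([])
D=camera_model("side");h=[.6449,.0810,-.2325]
for w in(-.07,.1,.2,.3,.4,.5):
  q=[]
  for a in(-15,75):
    a=np.radians(a)+w
    q+=list(proj(D,H2W(h,(-.112,.035*np.sin(a),.1+.035*np.cos(a)))).round(1))
  print(w,q)
im=snapshot("side");cv2.imwrite("pics/sideA.png",im[:,:,::-1]);g=im.max(2)
b=cv2.imread("pics/side0.png").max(2)
for n,v in(("now",g),("start",b)):
  print(n)
  for r in range(214,240,2):print(r,' '.join("%3d"%x for x in v[r,262:306:2]))
E
```

```text
local mm [-104.4  -28.5   86.3] [-0.6 -1.3  1. ]
-0.07 [np.float64(273.1), np.float64(218.4), np.float64(293.1), np.float64(230.4)]
0.1 [np.float64(275.7), np.float64(218.5), np.float64(293.6), np.float64(232.5)]
0.2 [np.float64(277.3), np.float64(218.7), np.float64(293.7), np.float64(233.6)]
0.3 [np.float64(278.9), np.float64(219.1), np.float64(293.7), np.float64(234.8)]
0.4 [np.float64(280.5), np.float64(219.6), np.float64(293.5), np.float64(235.9)]
0.5 [np.float64(282.1), np.float64(220.2), np.float64(293.1), np.float64(236.9)]
now
214  12  15  16  12  13  28  51  58  50  39  79 151 193 205 208 205 206 194  78  17  82 187
216  23  12  17  17  18  38  48  27  54 140 189 207 208 210 209 206 205 194  76  33 129 193
218  17  13  14  21  23  46  67  97 175 207 211 206 207 206 207 204 205 197 119  91 180 197
220  12  11  15  16  31  55  79 166 205 208 209 208 210 207 207 206 205 204 200 193 201 174
222  17  27  19  22  44  86 106 196 208 208 209 208 210 208 204 206 204 206 203 207 206 159
224  90  83  33  65  87 105 142 202 207 208 208 206 205 207 205 205 207 206 206 206 203 170
226 114
[... 1138 characters left out ...]
 196 196 194 190 188 189 190 195 195 192 147  66  64  84
226 138 122  99 110 118 120 122 158 167 169 173 187 191 191 191 194 192 189 121  45  46  84
228 102  96  76  83  79  87  93 126 145 146 145 159 198 202 199 192 187 190 174  90  44  75
230  76  82  77  76  77  77  80  91 101 116 133 131 171 193 196 158 146 175 195 141  69  80
232  78  77  76  78  79  75  84  77  75  79  80 109 134 146 162 140 138 166 199 148  70  77
234  76  77  75  78  80  78  79  78  79  79  86 118 140 140 140 135 137 192 200 150  77  80
236  79  77  74  79  76  74  79  82  82  75  78  78  88 117 139 141 157 197 199 155  76  73
238  77  76  75  73  74  78  78  76  77  82  79  75  75  74 101 131 137 167 196 161  82  78
```

Emit:
jog_arm:
  moves:
    - {"grip": 0, "travel": [0.2, 1, 0], "turn": 0}
    - {"grip": 0, "travel": [0.2, 1, 0], "turn": 0}
    - {"grip": 0, "travel": [0, 0, 0], "turn": 0}

```text
t: 11.9
tool_pos: [0.5373, 0.0793, 0.0864]
orientation: [-3.141, 0.0, 2.909]
wrist_force: [-1.4, -1.8, 2.3]
width: 0.0005
finger_force: 1.5
```

Emit:
jog_arm:
  moves:
    - {"grip": 0, "travel": [0.2, 1, 0], "turn": 0}
    - {"grip": 0, "travel": [0.2, 1, 0], "turn": 0}
    - {"grip": 0, "travel": [0, 0, 0], "turn": 0}

```text
t: 12.15
tool_pos: [0.5378, 0.0819, 0.0864]
orientation: [3.141, 0.0, 2.909]
wrist_force: [1.0, -2.5, 2.2]
width: 0.0003
finger_force: 1.3
```

Emit:
jog_arm:
  moves:
    - {"grip": 0, "travel": [0.2, 1, 0], "turn": 0}
    - {"grip": 0, "travel": [0.2, 1, 0], "turn": 0}
    - {"grip": 0, "travel": [0, 0, 0], "turn": 0}

```text
t: 12.4
tool_pos: [0.5381, 0.084, 0.0863]
orientation: [3.141, 0.0, 2.909]
wrist_force: [0.2, -1.9, 2.3]
width: 0.0005
finger_force: 1.0
```

```bash
python3 - <<'E'
from h import *
show([])
im=snapshot("side");g=im.max(2)
for r in range(214,242,2):print(r,' '.join("%3d"%x for x in g[r,262:306:2]))
E
```

```text
local mm [-104.6  -21.7   86.3] [-0.5 -0.4  1.5]
214  16   3  15   9  20  15   8  44  48  34  79 149 194 207 207 207 207 208 206 173  55  19
216   9  19  16  16  17   8  14  26  49 139 189 207 210 210 208 206 206 205 206 164  51  22
218  20  19   9   8  15  11  21  58  86 182 208 209 208 207 208 208 206 205 204 161  61  47
220  19  10   9  19   8  19  44  63  93 185 207 209 208 210 210 209 205 203 207 198 179 144
222  21  23  46  29  21  21  57  73 136 204 208 212 209 209 210 208 206 203 207 206 205 165
224  67  73 108  78  37  65  91 112 164 204 208 208 206 207 207 205 207 205 207 205 205 172
226 102 102 112  85  73 100 109 119 150 195 206 210 208 209 210 206 203 206 205 204 205 172
228  85  81  88  73  83  86  89  94 114 146 158 168 189 205 209 206 206 205 206 205 208 167
230  81  83  78  76  78  81  80  75  85 122 143 145 147 171 205 206 199 203 204 205 204 167
232  79  81  82  80  81  80  79  76  81  87 102 128 142 162 180 163 116 158 202 205 205 167
234  80  85  84  80  77  77  77  80  83  77  80  84 103 118 123 106  84 100 173 201 205 165
236  85  81  81  80  78  78  77  81  86  82  79  88 100 122 128 114  91 105 136 196 203 151
238  82  80  82  75  76  83  81  81  83  83  82  80  81  95 119 116 116 122 138 200 195 118
240  80  77  69  62  64  86  94  77  80  84  82  83  81  76  82 108 118 127 166 206 201 139
```

The finger is pushing the peg: contact came at local y of about -28.5, and the wheel has moved about 0.2 rad. The upward force shows the tip rides on the peg's upper side, so I'll back off, lower 8 mm and continue.

Emit:
jog_arm:
  moves:
    - {"grip": 0, "travel": [-1, -4, 0], "turn": 0}
    - {"grip": 0, "travel": [0, -2, 0], "turn": 0}
    - {"grip": 0, "travel": [0, 0, -4], "turn": 0}
    - {"grip": 0, "travel": [0, 0, -4], "turn": 0}
    - {"grip": 0, "travel": [0.5, 2, 0], "turn": 0}
    - {"grip": 0, "travel": [0, 0, 0], "turn": 0}

```text
t: 13.0
tool_pos: [0.5372, 0.0802, 0.0778]
orientation: [3.142, -0.001, 2.91]
wrist_force: [-0.3, 0.7, -0.3]
width: 0.0003
finger_force: 0.0
```

Emit:
jog_arm:
  moves:
    - {"grip": 0, "travel": [0.5, 2, 0], "turn": 0}
    - {"grip": 0, "travel": [0.5, 2, 0], "turn": 0}
    - {"grip": 0, "travel": [0.2, 1, 0], "turn": 0}
    - {"grip": 0, "travel": [0, 0, 0], "turn": 0}

```text
t: 13.33
tool_pos: [0.5387, 0.0845, 0.0785]
orientation: [-3.141, 0.0, 2.909]
wrist_force: [-0.6, -0.7, 0.3]
width: 0.0009
finger_force: 0.5
```

Emit:
jog_arm:
  moves:
    - {"grip": 0, "travel": [0.2, 1, 0], "turn": 0}
    - {"grip": 0, "travel": [0.2, 1, 0], "turn": 0}
    - {"grip": 0, "travel": [0.2, 1, 0], "turn": 0}
    - {"grip": 0, "travel": [0, 0, 0], "turn": 0}

```text
t: 13.67
tool_pos: [0.5396, 0.0877, 0.0784]
orientation: [3.141, 0.0, 2.909]
wrist_force: [-0.3, -1.4, 2.4]
width: 0.0007
finger_force: 1.0
```

```bash
python3 - <<'E'
from h import *
show([])
im=snapshot("side");g=im.max(2)
for r in range(214,244,2):print(r,' '.join("%3d"%x for x in g[r,262:306:2]))
E
```

```text
local mm [-104.1  -17.8   78.4] [ 0.2 -0.3  0.9]
214  19  12  16  18  13  19  18  22  18  29  77 152 195 203 197 186 167 124  94  68  45  25
216  18  12  15  15  14  19  18  12  31 128 191 207 209 208 209 210 206 202 197 184 139  35
218  23  15  18  10  15  18  21  24  51 101 183 212 210 209 209 210 206 208 207 205 152  36
220  20   8   6  13  16  20  20  37  61  87 180 206 210 210 211 212 205 206 207 206 148  39
222  31  12  19  28  26  22  16  50  64 113 198 209 211 211 207 208 207 205 206 204 164  73
224  54  35  78  98  81  23  39  56  89 156 205 206 207 209 207 208 205 206 207 206 203 164
226  84  76 104 111  89  69  87 104 116 147 195 207 208 207 209 209 207 207 208 207 206 174
228  88  78  82  82  73  81 100 108 113 128 171 199 206 208 209 206 205 205 206 206 203 168
230  86  81  79  85  79  77  81  81  82  97 133 149 155 184 208 205 206 208 205 208 206 169
232  82  81  82  78  81  78  80  79  79  83 106 133 144 150 164 200 191 200 208 206 208 170
234  82  84  78  77  78  73  83  78  80  81  82  90 116 139 142 128 100 141 190 201 206 167
236  80  80  79  80  77  81  80  81  83  83  82  78  81  92 110 120 107 100 126 169 199 152
238  81  79  81  79  78  81  81  81  82  86  83  81  86  95 121 124 107 107 122 141 190 117
240  81  78  67  59  65  88  96  84  81  80  81  82  81  84 103 121 116 124 125 167 198 139
242  88  70  48  62  62  60  64  59  72  83  83  84  82  79  81  95 112 123 133 194 207 157
```

Emit:
jog_arm:
  moves:
    - {"grip": 0, "travel": [0.2, 1, 0], "turn": 0}
    - {"grip": 0, "travel": [0.2, 1, 0], "turn": 0}
    - {"grip": 0, "travel": [0.2, 1, 0], "turn": 0}
    - {"grip": 0, "travel": [0.2, 1, 0], "turn": 0}
    - {"grip": 0, "travel": [0, 0.5, 0], "turn": 0}
    - {"grip": 0, "travel": [0, 0, 0], "turn": 0}

```text
t: 14.27
tool_pos: [0.5402, 0.0923, 0.0783]
orientation: [3.141, 0.0, 2.909]
wrist_force: [0.7, -0.3, 0.9]
width: 0.0007
finger_force: 0.5
```

```bash
python3 - <<'E'
from h import *
show([])
im=snapshot("side");g=im.max(2)
for r in range(216,244,2):print(r,' '.join("%3d"%x for x in g[r,270:306:2]))
E
```

```text
local mm [-104.6  -13.1   78.3] [ 0.7 -1.6  0.4]
216  21  14   9  16  28 110 181 209 212 209 211 211 210 206 203 190 181 147
218  10  17  11  14  18  98 141 199 209 209 210 211 209 207 206 208 207 178
220  13  20  14  15  29  58  78 173 208 208 209 210 208 206 206 207 206 160
222  25  38  24  18  47  60  96 196 209 210 213 212 207 206 206 206 205 153
224  97 100  42  26  52  68 138 205 207 208 209 211 208 206 206 207 205 168
226 118 106  61  76  95 109 162 201 208 209 209 210 207 205 209 207 204 173
228  85  84  72  93 114 122 140 181 211 208 210 208 207 207 206 205 206 167
230  82  78  79  84  89 100 131 149 179 204 209 211 206 208 206 208 208 168
232  82  81  80  81  81  80  85 122 143 154 172 201 208 207 206 209 206 169
234  88  79  81  80  82  76  78  97 123 140 141 155 144 176 194 201 206 164
236  79  81  79  82  90  85  78  79  82 110 136 128  95 102 127 147 154 146
238  78  79  80  84  81  85  80  79  80  78  93 118 115 113 122 123 123 107
240  63  92  94  84  81  80  81  87  83  80  94 115 115 123 124 127 140 130
242  60  62  63  63  73  82  81  84  82  76  83 112 120 116 121 124 172 159
```

Wheel travel is about 0.48 rad (pegs shifted 7.9 px and 5 px), so the wheel is at about 0.40. I'll withdraw and go to the left of the lever.

Emit:
jog_arm:
  moves:
    - {"grip": 0, "travel": [-1, -4, 0], "turn": 0}
    - {"grip": 0, "travel": [-1, -4, 0], "turn": 0}
    - {"grip": 0, "travel": [0, 0, 20], "turn": 0}
    - {"grip": 0, "travel": [0, 0, 35], "turn": 0}
    - {"grip": 0, "travel": [0, 0, 35], "turn": 0}
    - {"grip": 0, "travel": [8, 20, 0], "turn": 0}
    - {"grip": 0, "travel": [14, 35, 0], "turn": 0}
    - {"grip": 0, "travel": [14, 35, 0], "turn": 0}
    - {"grip": 0, "travel": [14, 35, 0], "turn": 0}
    - {"grip": 0, "travel": [9, 22, 0], "turn": 0}
    - {"grip": 0, "travel": [5, 12, 0], "turn": 0}
    - {"grip": 0, "travel": [0, 0, -15], "turn": 0}
    - {"grip": 0, "travel": [0, 0, -20], "turn": 0}
    - {"grip": 0, "travel": [0, 0, 0], "turn": 0}

```text
t: 15.53
tool_pos: [0.5993, 0.2421, 0.1295]
orientation: [-3.138, -0.005, 2.91]
wrist_force: [-0.7, 0.5, -0.2]
width: 0.0004
finger_force: 0.0
```

```bash
python3 - <<'E'
from h import *
show([])
im=snapshot("side");g=im.max(2)
for r in range(210,248,3):print(r,' '.join("%3d"%x for x in g[r,310:368:2]))
E
```

```text
local mm [-80.7 146.5 131.3] [0.3 0.3 1.1]
210 152 152 153 156 196 222 221 220 216 203 174  78  27  32  31  33  36  46  81 102 132 153 145  51  36  33  28  30  28
213 148 153 153 153 155 195 223 224 221 222 212  90  25  20  31  25  24  39  64  51  59  59  53  33  34  37  39  35  33
216 153 153 154 155 152 159 196 220 222 224 218 164 123  92  49  27  26  23  24  18  35  30  28  28  25  23  26  31  35
219 151 152 153 153 155 156 160 196 223 224 220 219 219 219 210 102  17  28  32  26  27  15  21  21  22  25  27  22  62
222 156 149 152 156 152 151 150 156 190 221 221 221 222 221 212  88  19  18  18  44  21  14  23  19  80 120  98  69 143
225 149 153 153 154 154 152 152 155 155 200 221 221 220 221 211  83  17  17  16  36  13  13  16  40 174 220 220 218 219
228 148 149 154 150 152 152 152 150 152 129  87 107 194 220 209  83  23  14  20  15  20  24  17 107 213 220 220 220 219
231 149 153 151 151 152 150 149 152 144  73  35  52 179 220 209  79  19  19  14  20   9  20  43 177 220 220 220 220 222
234 146 151 152 149 150 150 150 128  69  43  39 102 219 221 213 117  31  15  19  19  11  23 130 215 221 221 219 220 220
237 148 152 150 151 153 133  90  59  49  43  54 126 200 224 220 218 201 190 159 112  73 101 194 220 220 220 220 219 221
240 151 152 151 146 109  84  79  77 106 138 142 154 185 220 222 220 220 221 219 221 219 220 221 222 219 219 221 221 220
243 113 122 112  91  89  85  92 131 151 155 155 155 187 219 223 220 220 220 219 221 219 220 221 220 211 206 218 219 221
246  84  78  83  87  89 115 147 153 151 151 153 157 180 217 225 223 221 220 221 221 220 222 204 160 136 137 146 163 207
```

Emit:
jog_arm:
  moves:
    - {"grip": 0, "travel": [2, 0, -10], "turn": 0}
    - {"grip": 0, "travel": [0, 0, -8], "turn": 0}
    - {"grip": 0, "travel": [0, 0, -4], "turn": 0}
    - {"grip": 0, "travel": [-0.7, -2.9, 0], "turn": 0}
    - {"grip": 0, "travel": [-0.7, -2.9, 0], "turn": 0}
    - {"grip": 0, "travel": [-0.7, -2.9, 0], "turn": 0}
    - {"grip": 0, "travel": [-0.7, -2.9, 0], "turn": 0}
    - {"grip": 0, "travel": [-0.7, -2.9, 0], "turn": 0}
    - {"grip": 0, "travel": [-0.7, -2.9, 0], "turn": 0}
    - {"grip": 0, "travel": [-0.7, -2.9, 0], "turn": 0}
    - {"grip": 0, "travel": [-0.7, -2.9, 0], "turn": 0}
    - {"grip": 0, "travel": [-0.7, -2.9, 0], "turn": 0}
    - {"grip": 0, "travel": [-0.7, -2.9, 0], "turn": 0}

```text
t: 16.72
tool_pos: [0.597, 0.2138, 0.1113]
orientation: [3.142, 0.0, 2.909]
wrist_force: [1.0, -0.3, 0.6]
width: 0.0007
finger_force: 0.1
```

```bash
python3 - <<'E'
from h import *
show([])
im=snapshot("side");g=im.max(2)
for r in range(210,248,3):print(r,' '.join("%3d"%x for x in g[r,296:350:2]))
E
```

```text
local mm [-77.1 117.3 111.3] [ 0.3 -0.1 -0.9]
210  70  73  72  82  90  95 127 177 206 200 105  36  29  40  44  52  66  68 117 100  62  35  24  24  25  20  22
213 151 140 129 116  94  75  68  75  81  76  43  33  31  39  35  35  80 104 212 217 202  94  35  44  46  50  44
216 151 149 153 152 148  93 144 156 176  96  26  23  24  29  37  43  82  88 110 130 116  43  33  35  30  32  30
219 151 152 149 151 144  87 129 152 149  96  22  28  25  25  23  41  69  40  55  60  38  33  35  37  33  36  51
222 155 154 156 153 126 108 122 152 149 137 149 121  59  20  25  29  18  16  15  21  19  26  19  25  25  26  59
225 152 152 149 151 126 136 104 148 152 151 188 190  64  23  23  18  20  25  16  23  26  17  26  24  19  28  91
228 152 149 153 154 124 136 102 147 151 151 147  87  34  26  17  14  13  20  19   8  19  19  84 164 126 101 181
231 150 147 148 151 123 143 115 146 152 148 114  42  31  26  18  14  13   7  16  12  19  27 159 219 219 219 219
234 149 151 151 148 119 144 121 143 149 124  68  55 102 139  43  24  19  16   8  11  17  82 204 220 219 220 220
237 118 150 143 113  92 140 110 146 127  72  65  93 146 130  42  17  12  10  16  17  27 143 216 220 219 220 220
240 144 151 127 128  98 140 112 123  72  64  77 136 153 159 127  62  39  37  18  17  68 191 220 220 220 219 219
243 144 154 122  89  83  64  60  61  70  73 126 152 154 187 218 221 220 210 189 158 195 218 219 219 219 220 220
246 148 155 126  86  86  83  81  74  79 115 152 154 154 160 189 219 221 222 221 220 220 220 219 219 220 218 219
```

The bar follows the finger (now at about column 319). I'll keep going.

Emit:
jog_arm:
  moves:
    - {"grip": 0, "travel": [-0.7, -2.9, 0], "turn": 0}
    - {"grip": 0, "travel": [-0.7, -2.9, 0], "turn": 0}
    - {"grip": 0, "travel": [-0.7, -2.9, 0], "turn": 0}
    - {"grip": 0, "travel": [-0.7, -2.9, 0], "turn": 0}
    - {"grip": 0, "travel": [-0.7, -2.9, 0], "turn": 0}
    - {"grip": 0, "travel": [-0.7, -2.9, 0], "turn": 0}
    - {"grip": 0, "travel": [-0.7, -2.9, 0], "turn": 0}
    - {"grip": 0, "travel": [-0.5, -1.9, 0], "turn": 0}
    - {"grip": 0, "travel": [-0.5, -1.9, 0], "turn": 0}
    - {"grip": 0, "travel": [-0.5, -1.9, 0], "turn": 0}
    - {"grip": 0, "travel": [0, 0, 0], "turn": 0}
    - {"grip": 0, "travel": [0, 0, 0], "turn": 0}
    - {"grip": 0, "travel": [0, 0, 0], "turn": 0}

```text
t: 17.9
tool_pos: [0.5907, 0.1883, 0.1113]
orientation: [3.141, 0.0, 2.909]
wrist_force: [-0.0, 1.1, 0.0]
width: 0.0009
finger_force: 0.0
```

```bash
python3 - <<'E'
from h import *
show([])
im=snapshot("side");g=im.max(2)
for r in range(210,248,3):print(r,' '.join("%3d"%x for x in g[r,280:334:2]))
for a in(0,.05,.1,.15,.2):
  t=.17-a;print(a,proj(camera_model("side"),H2W([.6449,.0810,-.2325],(-.078,.069-.093*np.sin(t),.08+.093*np.cos(t)))))
E
```

```text
local mm [-77.5  91.9 111.3] [ 0.4 -0.2  0. ]
210  33  37  32  31  38  74  86  77  67  76  67  43  34  35  37  31  35  58  61 175 214 203  98  29  31  44  54
213  29  23  59 102 143 152 149 149 153 140  95  24  25  29  26  35  38  68  75  97 115  99  40  32  32  33  31
216  96 135 146 148 150 150 149 149 153 149 109  23  26  23  21  25  38  58  32  39  49  35  33  33  30  34  35
219 107 142 145 148 150 149 147 149 151 152 132  58  29  28  60  38  25  23  23  16  12  21  22  26  20  22  24
222 112 126 143 148 150 150 152 151 152 155 101  35  29  62 157 101  15  14   9  17  11  23  25  21  26  23  23
225  76 119 147 146 147 149 153 152 152 131  56  27  45 106 124  88  12  25  17  15  15  23  20  32 142 157 122
228  87  78 121 151 148 150 151 152 150 142  91  41  52 107 103 102  22  17  12  21  11  20  12  84 203 219 218
231  91  94  76  90 124 143 152 150 149 147 131  70  64  92 101  79  22  21  14  17   7  19  22 136 213 217 218
234  80  82  95 112 121 116 108 128 145 149 134  73  64  81 109  78  23  18  13  10  16  12  63 188 218 216 218
237  90  86  86  87  89 122 112  89 108 145 133  72  68  77  93 129  91  69  36  23  19  14 135 215 216 216 217
240  85  89  92  91  85  95  85  85  78 116 137  77  71  78  93 143 190 220 215 204 175 174 206 216 218 219 217
243  83  87  90  83  83  85  91  87  86  73  66  69  81  81  98 146 161 196 220 221 221 221 217 216 219 218 218
246 131 126  92  86  91  89  82  84  88  96  93  85  87  83 105 150 159 173 192 221 221 220 218 218 219 217 215
0 [299.55205571 222.9936923 ]
0.05 [301.85074431 223.2705312 ]
0.1 [304.16399293 223.63574089]
0.15 [306.48480193 224.08860191]
0.2 [308.80608882 224.62807094]
```

The pawl has dropped: bar at about column 303 (0.05–0.08 rad; a crest would read about 307), with a gap to the finger. I'll withdraw and verify.

Emit:
jog_arm:
  moves:
    - {"grip": 0, "travel": [2, 8, 0], "turn": 0}
    - {"grip": 0, "travel": [3, 12, 0], "turn": 0}
    - {"grip": 0, "travel": [0, 10, 20], "turn": 0}
    - {"grip": 0, "travel": [0, 20, 30], "turn": 0}
    - {"grip": 0, "travel": [0, 30, 25], "turn": 0}
    - {"grip": 0, "travel": [0, 35, 10], "turn": 0}
    - {"grip": 0, "travel": [-10, 35, 0], "turn": 0}
    - {"grip": 0, "travel": [-10, 30, 0], "turn": 0}
    - {"grip": 0, "travel": [0, 0, 0], "turn": 0}
    - {"grip": 0, "travel": [0, 0, 0], "turn": 0}

```text
t: 18.83
tool_pos: [0.5737, 0.3724, 0.196]
orientation: [3.14, -0.001, 2.915]
wrist_force: [-0.4, -0.8, 0.4]
width: 0.0005
finger_force: 0.0
```

```bash
python3 - <<'E'
from h import *
def pan(im,x,y):return cv2.resize(im[y:y+75,x:x+100],None,fx=4,fy=4,interpolation=2)
a,b=cv2.imread("pics/scene0.png"),cv2.imread("pics/side0.png");c,d=[snapshot(n)[:,:,::-1] for n in("scene","side")]
cv2.imwrite("pics/fin.png",np.vstack([np.hstack([pan(a,250,160),pan(b,240,205)]),np.hstack([pan(c,250,160),pan(d,240,205)])]))
E
```

```text
(no output)
```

View pics/fin.png

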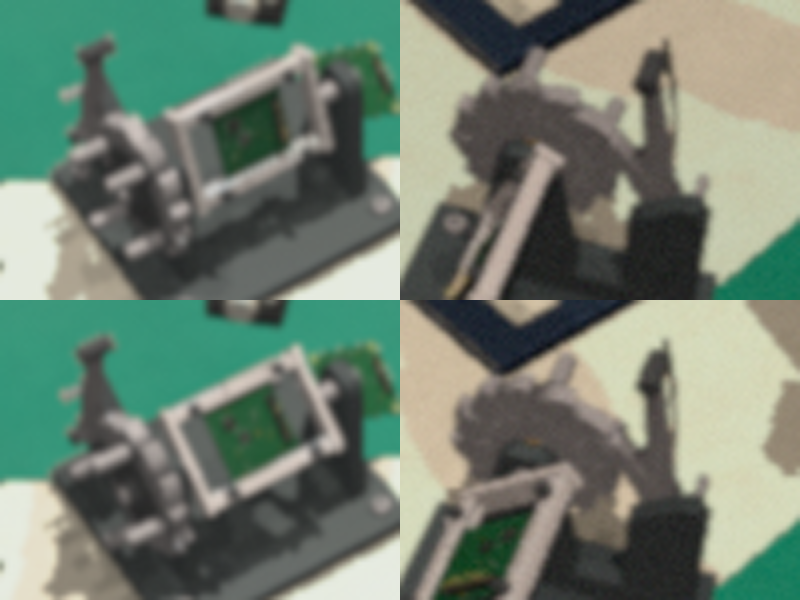

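The last picture shows the board turned back. The top peg moved from about (532,62) to (562,70 below the split), and the lever is upright near its starting place at (655,70), so the pawl is in the gap.

```bash
python3 -c "
from rig import *
print(finish_job())"
```

```text
the job is handed in; nothing more can be done
None
```

The job is handed in. The wheel went back one tooth to about 0.40 rad, the pawl dropped into the gap, and the arm was clear of everything; the angles are estimates from the camera pictures.

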